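# Clear the drying box and hold its hood open

### The job

In the model-making workshop a jar has been left standing on the hinged hood of the drying box: first move that jar to the round cork mat on the table and leave it standing there upright, without dropping it. Then raise the hood and hold it 60 degrees open, not letting it drop on the way; it falls shut by itself, so finish while still holding it there and do not let go. Leave all the other things on the table where they are.

Things in the scene. Friction and masses are not known exactly. Their poses are not given: they have to be found in the camera images.
- jar_mid (a point): The jar standing on the hood: closed amber glass jar with a steel screw cap, 56 mm diameter, 80 mm high, about 0.2 kg. Point: its centre, 40 mm above its underside; z is the jar's upward axis. Two jars of the same kind stand on the table itself.
- mat_top (a point): Round cork mat fixed on the table, 120 mm diameter, 5 mm thick, to the left or the right of the drying box. Point: the centre of its top face.
- hood_bar (a point): Handle of the hood: round steel bar 14 mm thick, 110 mm long, parallel to the hinge and 48 mm clear in front of the hood's front edge, in the hood's plane, on the side nearest the robot; 10 mm wide arms carry its two ends, the middle 95 mm is free all round. Point: the bar's centre, 105 mm above the table with the hood shut. Axes turn with the hood: y along the bar, -x from hinge to bar.
- hood_hinge (a point): Middle of the hood's hinge line, on the box's far top rim, 100 mm above the table. The hood is a flat aluminium panel 10 mm thick, underside level with the hinge, 0.55 to 0.9 kg. Axes turn with the hood: y along the hinge (to the robot's left), -x from hinge to bar, z up when shut; the bar's centre lies at (-230, 0, 5) mm in them.
- drybox: Drying box: fixed grey open-topped steel box, 180 mm deep (x, front to hinge), 240 mm wide (y), 100 mm high, covered by the hood. Origin: centre of its underside; x points away from the robot.
- hood (a joint): Opening angle of the hood in rad: 0 shut (level), 1.047 is 60 degrees, stop at 1.35. It grows as the bar rises and moves away from the robot on an arc about the hinge. The hinge has next to no friction, and the hood falls shut from every angle when let go.
- jar_b_mid (a point): A jar like the first, standing on the table; to be left alone. Point: its centre, 40 mm up.
- jar_c_mid (a point): Another such jar standing on the table; to be left alone. Point: its centre, 40 mm up.
- tub: White round open tub, about 100 mm diameter, 85 mm high, on the table on the side of the box where the mat is not; to be left alone. Origin: centre of its underside.
- brush: Paint brush lying on the table between robot and box; to be left alone. Its length is along its x axis.
- offcut: Pale rigid foam offcut, stepped, 90 x 50 x 50 mm, on the table; to be left alone. Origin: centre of its underside.
- driver: Screwdriver lying on the table; to be left alone. Its length is along its x axis.
- level: Short aluminium spirit level, 200 x 22 x 45 mm, standing on its long edge on the table; to be left alone. Origin: centre of its underside, x along its length.
Things that resemble listed ones, but are neither listed nor needed, are in the scene too. There is more than one size of the part that bears mat_top; the job needs the smallest.

How it is judged (in metres and radians):
On the way:
1. the jar stands upright on the cork mat, let go, with the hood still shut (horizontal distance between jar_mid and mat_top below 0.035 m and z of jar_mid in the frame of mat_top between 0.034 and 0.046 m and angle between jar_mid's own z axis and vertical below 0.12 rad and contact force between jar and the fingers below 0.1 N and contact force between jar and the arm below 0.1 N and linear speed of jar below 0.02 m/s and value of joint hood below 0.1 rad), for 0.2 s.
At the end, for the whole second after the job is handed in: The robot holds the hood, still, at 60 degrees open (within 6 degrees), touching it with more than 0.4 N and with no loose thing touching it; the jar stands upright (within 7 degrees) and at rest on the cork mat, its centre within 35 mm of the mat's, not touched by the robot (horizontal distance between jar_mid and mat_top below 0.035 m and z of jar_mid in the frame of mat_top between 0.034 and 0.046 m and angle between jar_mid's own z axis and vertical below 0.12 rad and contact force between jar and the fingers below 0.1 N and contact force between jar and the arm below 0.1 N and linear speed of jar below 0.02 m/s and value of joint hood between 0.942 and 1.152 rad and velocity of joint hood between -0.05 and 0.05 rad/s and (contact force between hood and the fingers above 0.4 N or contact force between hood and the arm above 0.4 N) and contact force between hood and jar below 0.1 N and contact force between hood and jar_b below 0.1 N and contact force between hood and jar_c below 0.1 N and contact force between hood and tub below 0.1 N and contact force between hood and brush below 0.1 N and contact force between hood and offcut below 0.1 N and contact force between hood and driver below 0.1 N and contact force between hood and level below 0.1 N); the arm keeps its last pose, push and grip.
It fails at once if the hood is raised with the jar still on it (value of joint hood above 0.15 rad and contact force between hood and jar above 0.3 N).
It fails at once if the jar falls over (angle between jar_mid's own z axis and vertical above 0.7 rad).
It fails at once if the jar is dropped (linear speed of jar above 0.7 m/s and contact force between jar and the fingers below 0.1 N and contact force between jar and the arm below 0.1 N).
It fails at once if the hood is let drop (velocity of joint hood below -2.5 rad/s).
It fails at once if another thing on the table is moved more than 30 mm (distance of any of jar_b_mid, jar_c_mid, tub, brush, offcut, driver, level from where it was at the start of the episode above 0.03 m).
It also fails if it takes over 58 s, if anything falls off the work surface, if the arm or the gripper's body presses on something with over 40 N, if the wrist force passes 120 N, or if a joint passes its speed limit or range.

### The arm

A 6-joint arm with a two-finger parallel gripper is mounted at the origin on the work surface. World frame = base frame: x ahead of the robot, y to its left, z up, the work surface at z = 0. Lengths are in mm, angles in rad, forces in N, time in s.
With the tool pointing down it reaches from about 350 to 775 mm from the base axis. Payload 7.3 kg.
Tool frame: the origin (TCP) lies between the finger pads; the fingertips stand 22 mm ahead of it and the grasp point (between the pads) lies 3 mm ahead of it; z points along the fingers, x is the direction in which the jaws open and shut, and the axes are right-handed (so a half turn about z gives the same grasp; the last joint's range is limited). The gripper opens to 92 mm and grips with 3 to 60 N. Pads are 19 mm wide; open, the fingers measure 130 mm over their backs; the gripper's body (75 mm by 190 mm) begins 47 mm behind the grasp point.
Start: joints at [-0.146, 0.342, 1.524, -0, 1.275, -0.146], TCP at [525.017, 0.02, 248.741] pointing down, gripper open.
Joint ranges: [-2.53, 2.53], [-0.77, 2.02], [0.04, 2.7], [-1, 4.14], [0.28, 2.66], [-3.11, 3.11]. Speed limits (rad/s): [2.57, 2.57, 3.14, 3.14, 3.14, 3.14].

### API

Orientations are given as [roll, pitch, yaw] about the fixed x, y, z axes, in that order (R = Rz(yaw) Ry(pitch) Rx(roll)).
In Python, from plant import * gives the robot as it stands. The module is installed in compiled form; this text tells all that it offers.
- The arm moves only by the shell command python3 -m handwheel 'ROWS' [OPENING]. ROWS is a JSON object of lists of equal length, an entry for each row: "translation": the shift along the world's x, y, z in units of 15 cm (1.0 is 15 cm), a list of three; "twist": the turn about the world's z in units of 90 degrees (1.0 is 90 degrees). In form: {"translation": [[tx, ty, tz], ...], "twist": [twist, ...]}. A call has exactly 8 rows; each row shifts and turns the pose as measured when the row begins; what a row does not reach is not made up. A row lasts 1/8 s, in which the tool goes at most 62.5 mm and 10.7 degrees, less where a joint would pass 70% of its speed; a pose out of reach is approached as far as the arm can. A call with a number of a shift or a turn outside -1 to 1 is refused whole. A call with a gripper value outside its range is refused whole. OPENING is the closure in counts, from 0 (fully open) to 255 (shut), set as the call begins (- or left out, the last holds). The fingers move at their own pace and stop on an object; the grip force is fixed at half the most. Time passes only in rows, so rows that do not move let the fingers close, or fill a call up. It gives the time, the measured TCP pose, the force and the opening at its end, in the units of the state.
- get_obs(): the state, without advancing time (a new reading comes with each control period).
- capture(name): name is "scene" or "side" or "wrist"; returns a dict with "img" (384x512x3 uint8, red, green, blue), "vertical_fov" (degrees; the focal length in pixels is half the picture's height over the tangent of half this angle, whatever the lens; pixels are square), "cx", "cy" (the principal point, pixels), "world_from_camera" (4x4, takes a point from camera to world coordinates). Camera axes: x right, y up, looking along -z (the intrinsics and any distortion apply to the point x, -y, -z); pixel columns grow to the right and rows downward; lengths in mm; the calibration is good to about 2 mm. A picture is of the moment at which its call begins. There is no depth.
- close_job(): hands the job in, once; it reports no verdict.
Trained networks look in the newest picture that a camera, given by its name, has taken for a name from the list of things; names that differ only in an ending like _2 or _b are one class to them, and where a whole thing is asked for, a point or a joint stands for the part that bears it (a point fixed in the world has none). Each returns a list of dicts, best first, with "score" (0 to 1); they miss things now and then, are a little off and sometimes report something else, mostly with a low value. They report only what shows in the picture. A call takes as long as a camera call. They do not tell look-alikes from the thing itself.
- search_frame(camera, label): "position" ([x, y, z] in mm, in the coordinates of the camera as it stood for that picture, good to about 4 mm: the middle of the surface that is visible of it).
- spot_point(camera, label): "position" ([x, y, z] in mm, in the coordinates of the camera as it stood for that picture, good to about 4 mm: a listed point, or the origin of a listed thing).
The state is a dict: "time": time; "joint_positions": joint angles; "dq": joint speeds; "tau": joint torques, N m; "tool_pos": TCP position; "tcp_rot": TCP orientation; "contact_force": force on the tool from outside, world axes, zero at the start; "moment": the same for the moment, N m; "grip_width": finger opening in mm.
Only numpy, scipy, OpenCV 4.12 (cv2) and the standard library are available. Lean on these libraries where they do the work, as an engineer would, in place of code of your own. Each camera call takes 0.05 s, during which the arm holds its last target.

## Working session

There is one attempt and no reset: what is moved stays moved. The work goes in short steps, Python scripts to look and compute and a shell command to move; the robot and the scene stay as the last step left them, time stands still between calls to the robot, and variables do not carry over. Pictures are saved under pics/ and viewed, and the job is handed in when it is done.

```bash
mkdir -p pics; cat > h.py <<'E'
from plant import *
import numpy as np, cv2
def snap(cam,name):
    c=capture(cam); cv2.imwrite(f'pics/{name}.png',cv2.cvtColor(c['img'],cv2.COLOR_RGB2BGR)); return c
def tow(c,p): return (c['world_from_camera']@np.r_[p,1])[:3]
E
python3 - <<'E'
from h import *
o=get_obs(); print({k:np.round(v,3) for k,v in o.items()})
for cam in ['scene','side','wrist']:
    c=snap(cam,cam+'0'); print(cam,[k for k in c],c['vertical_fov'],c['cx'],c['cy'],np.round(c['world_from_camera'],3).tolist())
    for l in ['jar_mid','mat_top','hood_bar','hood_hinge','tub','brush','offcut','driver','level','drybox']:
        for r in spot_point(cam,l)[:5]:
            print(l,round(r['score'],2),np.round(tow(c,r['position'])))
print(get_obs()['time'])
E
```

```text
{'time': np.float64(0.0), 'joint_positions': array([-0.146,  0.343,  1.525, -0.   ,  1.275, -0.146]), 'dq': array([-0.001, -0.001,  0.001,  0.001, -0.   ,  0.001]), 'tau': array([ 1.0000e-03, -4.3125e+01, -2.4422e+01,  7.2000e-02,  5.6000e-02,
       -0.0000e+00]), 'tool_pos': array([5.24605e+02, 8.80000e-02, 2.48021e+02]), 'tcp_rot': array([-3.141e+00,  2.000e-03,  0.000e+00]), 'contact_force': array([-0.416, -0.137, -0.015]), 'moment': array([ 0.052,  0.005, -0.02 ]), 'grip_width': np.float64(91.683)}
scene ['img', 'vertical_fov', 'cx', 'cy', 'world_from_camera'] 54.05462993532106 249.65257940771647 188.87236092532132 [[-0.03, -0.623, 0.782, 1527.414], [0.999, -0.005, 0.034, 42.3], [-0.018, 0.782, 0.623, 956.637], [0.0, 0.0, 0.0, 1.0]]
jar_mid 0.66 [ 618. -114.  148.]
mat_top 0.83 [ 461. -310.    7.]
mat_top 0.77 [583. 194.   7.]
hood_bar 0.66 [457. -50. 106.]
hood_hinge 0.88 [684. -49. 104.]
tub 0.62 [437. 356.  -1.]
tub 0.38 [ 618. -116.  150.]
tub 0.19 [ 463. -310.    6.]
brush 0.58 [401.  59.   1.]
offcut 0.73 [ 371. -113.   -0.]
driver 0.54 [534. 478.   1.]
level 0.8 [ 540. -4
[... 366 characters left out ...]
.  11.]
mat_top 0.86 [ 272. -283.   12.]
mat_top 0.62 [ 465. -315.    6.]
hood_bar 0.98 [459. -49. 108.]
hood_hinge 0.57 [686. -55. 102.]
tub 0.97 [437. 352.  -3.]
tub 0.45 [ 380. -121.   -1.]
brush 0.93 [394.  54.   1.]
offcut 0.96 [ 378. -117.   -3.]
driver 0.77 [531. 474.   2.]
level 0.61 [ 542. -472.    2.]
drybox 0.69 [599. -47.   3.]
wrist ['img', 'vertical_fov', 'cx', 'cy', 'world_from_camera'] 64.40378391551248 262.93669190112337 186.67417440745297 [[1.0, 0.001, 0.0, 525.479], [-0.001, 0.968, 0.251, 67.75], [-0.0, -0.251, 0.968, 385.611], [0.0, 0.0, 0.0, 1.0]]
hood_bar 0.61 [461. -48. 101.]
hood_hinge 0.73 [684. -51. 104.]
brush 0.62 [401.  57.   1.]
drybox 0.76 [604. -48.   1.]
1.65
```

View pics/scene0.png

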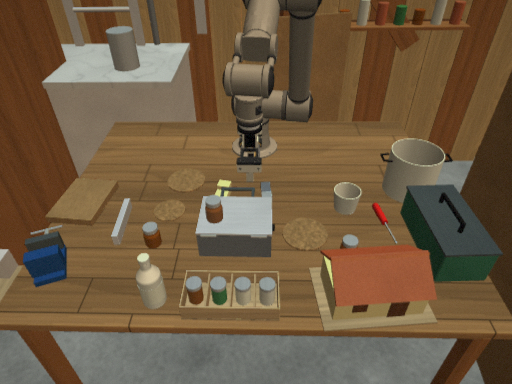

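View pics/side0.png

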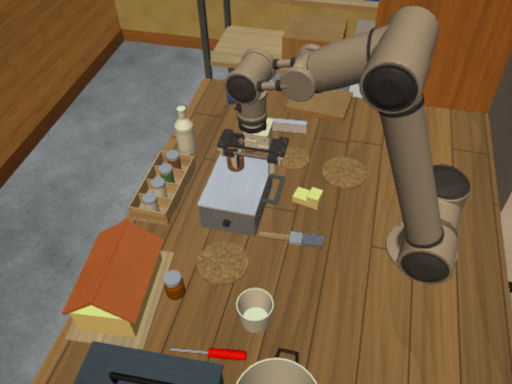

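View pics/wrist0.png

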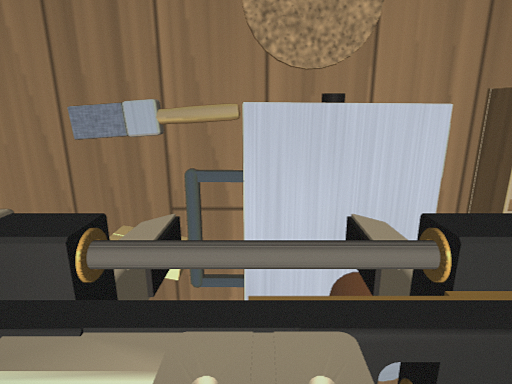

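The smallest mat is at scene pixel (170,210), measured at about (463,-312). The other two mats, at (187,180) and (305,234), are larger. The jar is on the hood at about (619,-115,150), which matches 110+40. The bar is along y at (458,-49).

```bash
python3 -m handwheel '{"translation": [[0.16,-0.19,0],[0.16,-0.19,0],[0.16,-0.19,0],[0.16,-0.19,0],[0,0,0],[0,0,0],[0,0,0],[0,0,0]], "twist": [0,0,0,0,0,0,0,0]}' 0
python3 - <<'E'
from h import *
# mat radii check: fit cork blobs in scene, sizes on the plane z=5
c=snap('scene','scene1'); W=c['world_from_camera']; f=192/np.tan(np.radians(c['vertical_fov']/2))
def pix(u,v,z=5.):
    d=W[:3,:3]@np.array([(u-c['cx'])/f,-(v-c['cy'])/f,-1]); t=(z-W[2,3])/d[2]; return (W[:3,3]+t*d)
for a,b in [((154,210),(186,210)),((168,180),(206,180)),((283,234),(328,234))]:
    print(np.round(pix(*a)),np.round(pix(*b)),np.linalg.norm(pix(*a)-pix(*b)))
for l in ['jar_mid','mat_top']:
    for r in spot_point('scene',l)[:5]: print(l,round(r['score'],2),np.round(tow(c,r['position'])))
c=snap('side','side1')
for l in ['jar_mid','mat_top']:
    for r in spot_point('side',l)[:5]: print(l,round(r['score'],2),np.round(tow(c,r['position'])))
c=snap('wrist','wrist1')
for r in spot_point('wrist','jar_mid')[:5]: print(round(r['score'],2),np.round(tow(c,r['position'])))
print(get_obs()['tool_pos'],get_obs()['time'])
E
```

```text
time: 2.65
tool_pos: [622.2, -114.9, 248.7]
tcp_rot: [-3.14, 0.001, 0.003]
contact_force: [0.2, 0.1, -0.2]
grip_width: 91.7
[ 466. -372.    5.] [ 464. -249.    5.] 122.7579130698818
[ 276. -356.    5.] [ 275. -195.    5.] 160.58152205555035
[587. 115.   5.] [585. 272.   5.] 157.65287803154322
jar_mid 0.67 [ 618. -118.  147.]
jar_mid 0.6 [531. 478.   0.]
mat_top 0.82 [580. 191.   7.]
mat_top 0.78 [ 267. -279.    1.]
mat_top 0.62 [ 459. -313.    3.]
jar_mid 0.71 [ 620. -118.  153.]
mat_top 0.63 [ 273. -285.    9.]
mat_top 0.6 [ 464. -316.   10.]
mat_top 0.59 [580. 188.   8.]
[ 622.55314268 -115.65821933  248.42839633] 3.05
```

View pics/wrist1.png

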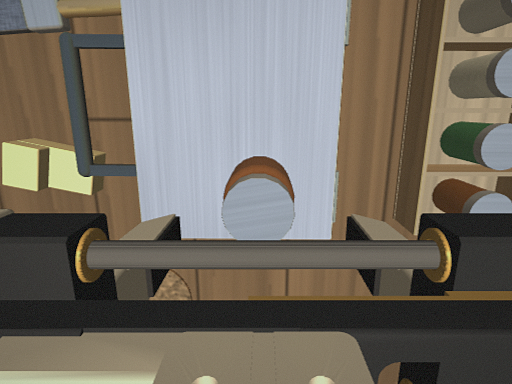

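View pics/scene1.png

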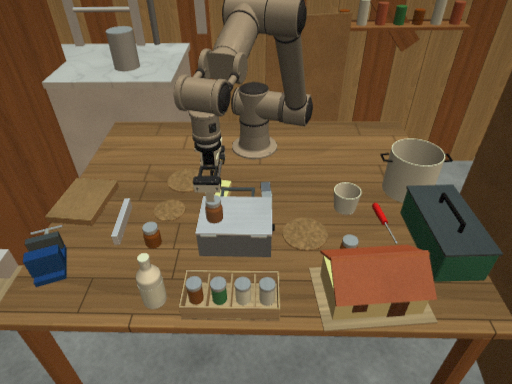

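The pixel widths confirm the mat sizes: 123 mm for the small one against about 160 mm for the others. In the wrist view the jar cap at (259,208) works out to about (620,-114), which agrees with the networks. Next I descend and grip.

```bash
python3 -m handwheel '{"translation": [[-0.01,0,-0.15],[0,0,-0.15],[0,0,-0.15],[0,0,-0.14],[0,0,0],[0,0,0],[0,0,0],[0,0,0]], "twist": [0,0,0,0,0,0,0,0]}' 0
python3 -m handwheel '{"translation": [[0,0,0],[0,0,0],[0,0,0],[0,0,0],[0,0,0],[0,0,0],[0,0,0],[0,0,0]], "twist": [0,0,0,0,0,0,0,0]}' 255
```

```text
time: 4.05
tool_pos: [622.4, -116.3, 160.9]
tcp_rot: [3.141, -0.005, 0.002]
contact_force: [-0.3, 1.2, 1.5]
grip_width: 91.9
time: 5.05
tool_pos: [622.3, -116.4, 161.8]
tcp_rot: [3.141, -0.005, 0.002]
contact_force: [-1.2, -0.3, 1.3]
grip_width: 55.0
```

```bash
python3 -m handwheel '{"translation": [[0,0,0.07],[0,0,0.1],[0,0,0.13],[0,0,0.13],[0,0,0.07],[0,0,0],[0,0,0],[0,0,0]], "twist": [0,0,0,0,0,0,0,0]}'
python3 -m handwheel '{"translation": [[-0.1,-0.12,0],[-0.15,-0.19,0],[-0.18,-0.22,0],[-0.18,-0.22,0],[-0.18,-0.22,0],[-0.14,-0.19,0],[-0.1,-0.12,0],[0,0,0]], "twist": [0,0,0,0,0,0,0,0]}'
python3 - <<'E'
from h import *
snap('side','side2');snap('scene','scene2');o=get_obs();print(o['tool_pos'],o['grip_width'],o['contact_force'])
E
```

```text
time: 6.05
tool_pos: [621.8, -116.0, 240.8]
tcp_rot: [3.141, -0.004, 0.002]
contact_force: [-0.0, -0.4, -2.0]
grip_width: 55.0
time: 7.05
tool_pos: [460.6, -311.8, 235.2]
tcp_rot: [-3.137, 0.003, 0.003]
contact_force: [0.9, 0.5, -2.7]
grip_width: 55.2
[ 461.64695424 -310.50207174  235.27663751] 55.09421135460214 [ 0.45857684  0.38661689 -1.36942167]
```

View pics/side2.png

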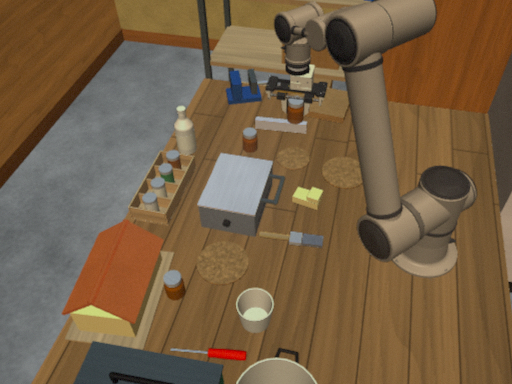

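View pics/scene2.png

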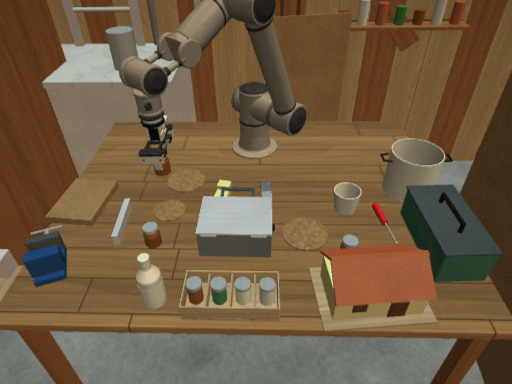

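The jar is held upright, at scene pixel (162,167), above the small mat. Lowering it now.

```bash
python3 -m handwheel '{"translation": [[0.01,-0.01,-0.1],[0,0,-0.2],[0,0,-0.25],[0,0,-0.25],[0,0,-0.15],[0,0,-0.1],[0,0,0],[0,0,0]], "twist": [0,0,0,0,0,0,0,0]}'
```

```text
time: 8.15
tool_pos: [466.5, -305.6, 68.1]
tcp_rot: [-3.135, 0.003, 0.014]
contact_force: [0.5, 0.2, -1.4]
grip_width: 55.1
```

```bash
python3 -m handwheel '{"translation": [[-0.01,-0.04,-0.02],[0,0,-0.02],[0,0,-0.02],[0,0,-0.01],[0,0,0],[0,0,0],[0,0,0],[0,0,0]], "twist": [0,0,0,0,0,0,0,0]}'
python3 - <<'E'
from h import *
c=snap('scene','scene3');snap('side','side3');o=get_obs();print(o['tool_pos'],o['contact_force'])
E
```

```text
time: 9.15
tool_pos: [466.0, -313.1, 59.3]
tcp_rot: [-3.138, -0.0, 0.014]
contact_force: [-0.1, 0.4, -1.8]
grip_width: 54.8
[ 465.96671745 -313.08007801   59.33013666] [-0.67517283 -0.29227079 -2.46949215]
```

View pics/scene3.png

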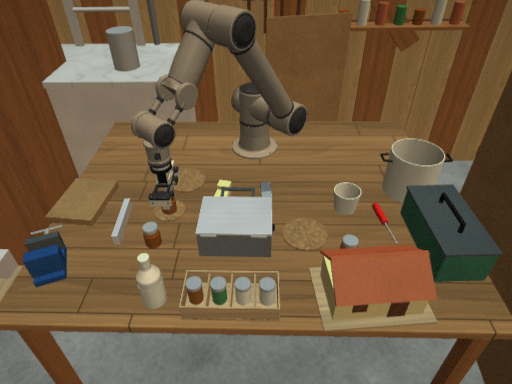

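View pics/side3.png

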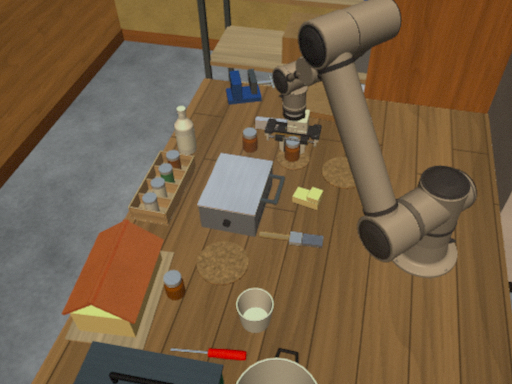

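The jar is centred over the small mat, at scene (169,206). The force reading shows it is still carried, so I lower in small steps until it touches.

```bash
python3 -m handwheel '{"translation": [[0,0,-0.01],[0,0,0],[0,0,-0.01],[0,0,0],[0,0,-0.01],[0,0,0],[0,0,0],[0,0,0]], "twist": [0,0,0,0,0,0,0,0]}'
```

```text
time: 10.25
tool_pos: [466.2, -313.1, 56.4]
tcp_rot: [-3.139, -0.001, 0.014]
contact_force: [-0.5, 0.4, 0.4]
grip_width: 54.8
```

The force went from -2 to +0.4 N, so the jar has touched down. Releasing.

```bash
python3 -m handwheel '{"translation": [[0,0,0],[0,0,0],[0,0,0],[0,0,0],[0,0,0],[0,0,0],[0,0,0],[0,0,0]], "twist": [0,0,0,0,0,0,0,0]}' 0
python3 -m handwheel '{"translation": [[0,0,0.1],[0,0,0.2],[0,0,0.25],[0,0,0.25],[0,0,0.2],[0,0,0.1],[0,0,0],[0,0,0]], "twist": [0,0,0,0,0,0,0,0]}'
python3 - <<'E'
from h import *
for cam in ['scene','side','wrist']:
    c=snap(cam,cam+'4')
    for l in ['jar_mid','mat_top','hood_bar','hood_hinge']:
        for r in spot_point(cam,l)[:5]: print(cam,l,round(r['score'],2),np.round(tow(c,r['position'])))
E
```

```text
time: 11.25
tool_pos: [466.5, -313.5, 56.5]
tcp_rot: [-3.139, -0.002, 0.014]
contact_force: [0.2, -0.1, 0.3]
grip_width: 92.0
time: 12.25
tool_pos: [465.9, -312.9, 233.3]
tcp_rot: [3.14, -0.006, 0.014]
contact_force: [-0.4, 0.3, 0.4]
grip_width: 91.9
scene jar_mid 0.89 [ 467. -312.   41.]
scene mat_top 0.81 [581. 194.   3.]
scene mat_top 0.75 [ 270. -281.    3.]
scene mat_top 0.59 [ 461. -312.    8.]
scene hood_bar 0.88 [458. -53. 106.]
scene hood_hinge 0.85 [684. -53. 100.]
side jar_mid 0.7 [ 468. -314.   48.]
side mat_top 0.86 [580. 190.   9.]
side mat_top 0.83 [ 464. -315.    7.]
side mat_top 0.7 [ 272. -286.    8.]
side mat_top 0.63 [ 630. -338.   38.]
side hood_bar 0.6 [460. -49. 106.]
side hood_hinge 0.6 [683. -51. 103.]
wrist mat_top 0.89 [ 273. -283.    5.]
```

View pics/scene4.png

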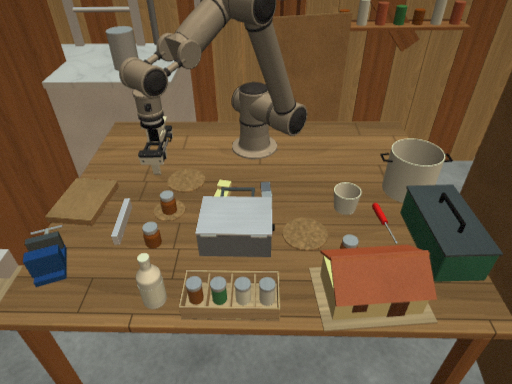

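View pics/wrist4.png

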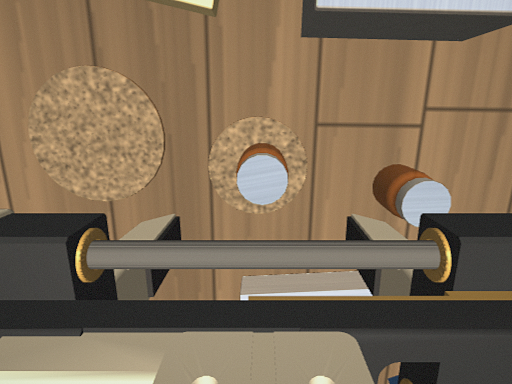

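The jar is standing on the small mat, about 4 mm off centre, with its cap at wrist (262,180). Now I move over the bar and partly close the fingers so they fit in the 48 mm gap.

```bash
python3 -m handwheel '{"translation": [[-0.03,0.15,0],[-0.03,0.25,0],[0,0.3,0],[0,0.35,0],[0,0.3,0],[0,0.25,0],[0,0.14,0],[0,0,0]], "twist": [-0.01,0,0,0,0,0,0,0]}' 128
python3 - <<'E'
from h import *
c=snap('wrist','wrist5')
for l in ['hood_bar','hood_hinge']:
    for r in spot_point('wrist',l)[:5]: print(l,round(r['score'],2),np.round(tow(c,r['position'])))
W=c['world_from_camera'];print(np.round(W,3).tolist(),c['cx'],c['cy'])
o=get_obs();print(o['tool_pos'],o['grip_width'],o['tcp_rot'])
E
```

```text
time: 14.0
tool_pos: [455.9, -45.3, 233.9]
tcp_rot: [3.139, -0.009, -0.003]
contact_force: [-0.1, 0.4, -0.0]
grip_width: 45.7
hood_bar 0.81 [459. -46. 104.]
[[1.0, 0.006, -0.007, 455.468], [-0.004, 0.967, 0.254, 22.807], [0.008, -0.254, 0.967, 370.591], [0.0, 0.0, 0.0, 1.0]] 262.93669190112337 186.67417440745297
[456.13721052 -47.05015988 233.75572517] 45.822216433408705 [ 3.1387616  -0.00861487 -0.00628146]
```

View pics/wrist5.png

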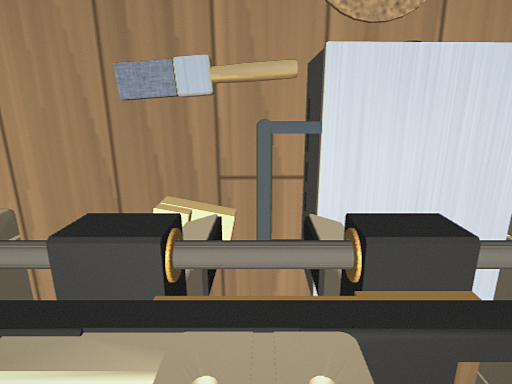

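The bar is at column 264, giving x≈458, centred between the fingers. The right finger clears the hood edge at column 305 and beyond. Descending.

```bash
python3 -m handwheel '{"translation": [[0.01,-0.02,-0.1],[0,0,-0.18],[0,0,-0.2],[0,0,-0.18],[0,0,-0.11],[0,0,-0.05],[0,0,0],[0,0,0]], "twist": [0,0,0,0,0,0,0,0]}'
```

```text
time: 15.15
tool_pos: [459.4, -58.5, 108.1]
tcp_rot: [3.136, -0.013, -0.017]
contact_force: [0.4, -0.5, -0.3]
grip_width: 45.6
```

```bash
python3 -m handwheel '{"translation": [[0,0.05,0],[0,0,0],[0,0,0],[0,0,0],[0,0,0],[0,0,0],[0,0,0],[0,0,0]], "twist": [0.01,0,0,0,0,0,0,0]}'
python3 -m handwheel '{"translation": [[0,0,0],[0,0,0],[0,0,0],[0,0,0],[0,0,0],[0,0,0],[0,0,0],[0,0,0]], "twist": [0,0,0,0,0,0,0,0]}' 255
```

```text
time: 16.15
tool_pos: [460.2, -50.6, 109.6]
tcp_rot: [3.135, -0.016, 0.0]
contact_force: [0.9, 0.7, 0.2]
grip_width: 45.7
time: 17.15
tool_pos: [457.8, -50.5, 109.3]
tcp_rot: [3.136, -0.01, 0.001]
contact_force: [-0.2, -0.8, 1.3]
grip_width: 13.0
```

The bar is gripped, with a 13 mm opening. I'll raise it along the arc in 20-degree stages.

```bash
python3 -m handwheel '{"translation": [[0.002,0,0.05],[0.007,0,0.08],[0.011,0,0.08],[0.015,0,0.08],[0.019,0,0.078],[0.023,0,0.076],[0.027,0,0.076],[0,0,0]], "twist": [0,0,0,0,0,0,0,0]}'
python3 - <<'E'
from h import *
c=snap('side','side6');o=get_obs();print(o['tool_pos'],o['contact_force'],o['grip_width'],o['tcp_rot'])
for l in ['hood_bar','jar_mid']:
    for r in spot_point('side',l)[:3]: print(l,round(r['score'],2),np.round(tow(c,r['position'])))
E
```

```text
time: 18.15
tool_pos: [474.5, -50.7, 192.8]
tcp_rot: [3.135, -0.01, 0.001]
contact_force: [0.3, -1.4, -4.1]
grip_width: 13.1
[474.31233445 -50.64875698 192.3592281 ] [ 0.60858257 -1.52682848 -4.36638166] 13.247811881585351 [ 3.13537669e+00 -9.68394826e-03  7.04878611e-04]
hood_bar 0.91 [476. -51. 188.]
jar_mid 0.52 [ 470. -314.   48.]
```

View pics/side6.png

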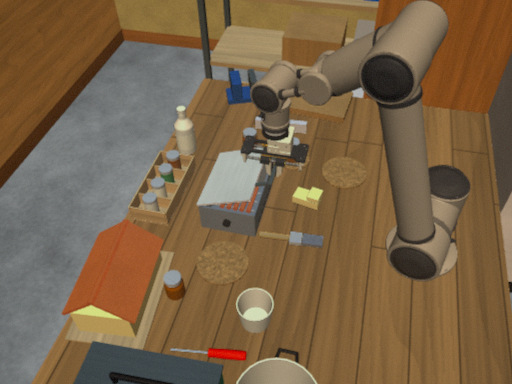

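The hood is following, at about 21° by the bar geometry. Forces are small, so I continue.

```bash
python3 -m handwheel '{"translation": [[0.033,0,0.073],[0.037,0,0.072],[0.04,0,0.07],[0.044,0,0.067],[0.047,0,0.065],[0.051,0,0.062],[0.035,0,0.04],[0,0,0]], "twist": [0,0,0,0,0,0,0,0]}'
```

```text
time: 19.3
tool_pos: [517.9, -50.9, 264.0]
tcp_rot: [3.135, -0.004, 0.001]
contact_force: [-3.5, -2.1, -0.6]
grip_width: 13.0
```

```bash
python3 -m handwheel '{"translation": [[0.06,0,0.053],[0.066,0,0.053],[0.068,0,0.05],[0.068,0,0.047],[0.065,0,0.041],[0.062,0,0.036],[0,0,0],[0,0,0]], "twist": [0,0,0,0,0,0,0,0]}'
python3 - <<'E'
from h import *
o=get_obs();print(o['tool_pos'],o['contact_force'],o['grip_width'],o['tcp_rot'])
for cam in ['scene','side']:
  c=snap(cam,cam+'7')
  for l in ['hood_bar','hood_hinge','jar_mid']:
    for r in spot_point(cam,l)[:3]: print(l,round(r['score'],2),np.round(tow(c,r['position'])))
E
```

```text
time: 20.3
tool_pos: [572.0, -51.4, 309.3]
tcp_rot: [3.133, 0.006, 0.0]
contact_force: [-3.6, -2.1, 1.9]
grip_width: 12.5
[571.95251006 -51.35532659 309.30302221] [-3.58387729 -2.12310619  1.86267824] 12.544419018321983 [3.13326804e+00 6.31736617e-03 4.19404692e-04]
hood_bar 0.94 [569. -53. 298.]
hood_hinge 0.94 [687. -50. 101.]
jar_mid 0.57 [ 463. -313.   43.]
hood_bar 0.64 [574. -49. 300.]
hood_hinge 0.66 [686. -50. 100.]
hood_hinge 0.44 [ 378. -119.   -4.]
jar_mid 0.6 [ 466. -315.   49.]
```

View pics/side7.png

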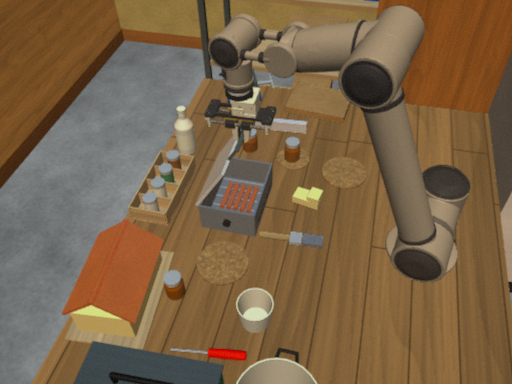

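View pics/scene7.png

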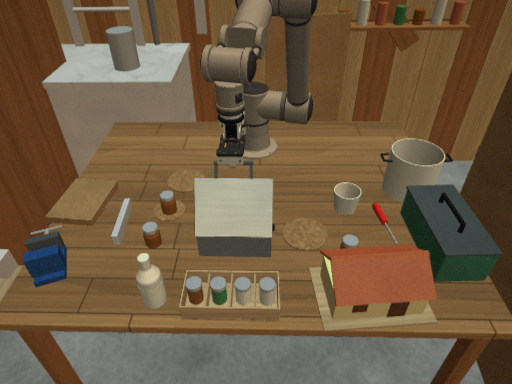

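The hood angle is about 59° by both estimates: 58.8° from the networks' bar and hinge points, 59.3° from the TCP displacement. I'll let it settle, recheck, and hand in.

```bash
python3 -m handwheel '{"translation": [[0,0,0],[0,0,0],[0,0,0],[0,0,0],[0,0,0],[0,0,0],[0,0,0],[0,0,0]], "twist": [0,0,0,0,0,0,0,0]}'
python3 - <<'E'
from h import *
for cam in ['scene','side']:
  c=capture(cam); p={}
  for l in ['hood_bar','hood_hinge','jar_mid']:
    r=spot_point(cam,l)
    if r: p[l]=tow(c,r[0]['position'])
  print({k:np.round(v) for k,v in p.items()})
  if 'hood_bar' in p and 'hood_hinge' in p:
    d=p['hood_bar']-p['hood_hinge'];print('deg',np.degrees(np.arctan2(d[2],-d[0]))-1.25)
o=get_obs();print(o['tool_pos'],o['contact_force'],o['grip_width'],np.abs(o['dq']).max(),o['time'])
E
```

```text
time: 21.7
tool_pos: [572.1, -51.4, 309.4]
tcp_rot: [3.133, 0.006, 0.0]
contact_force: [-2.9, -0.7, 0.6]
grip_width: 13.1
{'hood_bar': array([570., -52., 300.]), 'hood_hinge': array([684., -51., 102.]), 'jar_mid': array([ 464., -313.,   42.])}
deg 58.89152186561857
{'hood_bar': array([574., -48., 299.]), 'hood_hinge': array([689., -48., 101.]), 'jar_mid': array([ 467., -314.,   47.])}
deg 58.629431491197174
[572.10301371 -51.34414304 309.38965565] [-3.30307211 -1.60054132  1.18753058] 13.149126769521324 0.002277757615533924 22.1
```

```bash
python3 -c "
from plant import *
print(close_job())"
```

```text
the job is handed in; nothing more can be done
None
```

The jar is standing on the small cork mat, and the arm is holding the hood open at about 59°. I handed the job in at about 22 s; it reports no verdict.

- **Jar:** I gripped it on the hood, carried it over and lowered it until the force reading showed contact, then let go while the hood was still shut. The last pictures put it upright at about (465, -313) against the mat's (463, -313), roughly 2–4 mm off centre. I picked the mat by its measured width, 123 mm against about 160 mm for the other two.
- **Hood:** I gripped the bar and raised it along its arc in three stages. Camera points put it at 58.6–58.9° and the tool's travel at about 59.3°, all inside the 54–66° band. The arm was still, with about 3–4 N at the wrist and the bar held at a 13 mm opening.
- **Disagreements:** The tool's distance from the hinge came out about 5 mm larger than the bar's nominal radius, probably because the bar shifted slightly in the pads. I left it, as the angle was well within tolerance.
- **Other things:** They looked unmoved in the final pictures, but I did not measure each one again.

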